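# Put the receipt printer back into service after a new roll

## Task

The receipt printer has a new paper roll and stands with its cover open. Nothing needs grasping: with closed fingertips push the cover down until it latches shut, then press the raised half of the power rocker so that it switches on, and then press the feed key fully down and let it come back up. Keep to that order, do not shove or lift the printer, and leave the things around it where they stand.

Things in the scene. Friction and masses are not known exactly. Their poses are not given: they have to be found in the camera images.
- receipt_printer: Dark grey receipt printer, 156 deep (x) x 148 wide (y) x 113 high, 1.5 kg, loose on rubber feet. Origin: centre of its underside; -x is its front (to the robot), +y its left as the robot sees it. A 44 mm deep control deck runs along the front, 99 mm up, falling 8 degrees to the front: power rocker at its left, feed key at its right. Behind it the paper bay and cover.
- cover (a joint): Cover angle, rad: 0 shut, 1.2 fully open. It stays about where it is left when open; let go near shut but not latched, it springs up to about 0.4. Pushed firmly (about 4 to 8 N near its front edge) over the last 15 mm, the shaft under it snaps beneath the release lever's nose and it stays shut. Resting on the latch it reads about 0.13.
- cover_front (a point): Point in the middle of the cover's outer (upper) face, 11 mm behind its front edge and 88 mm from the hinge axis; moves with the cover. The cover is 100 mm long and 104 mm wide.
- cover_hinge (a point): Point on the cover's hinge axis (printer's y direction), at the rear of the printer, 102 mm above the table, in line with the middle of the cover. The outer face lies 10.5 mm off the axis, outward.
- power_rocker (a joint): Power rocker in rad: 0 off, 0.36 on. See-saw with a spring: past half-way it snaps over and stays (about 4 N on its raised half). It tips about an axis along the printer's x, so its halves lie side by side in y.
- rocker_raised_half (a point): Point on the top of the rocker's left half (towards the printer's +y), which stands raised when off; 10.5 mm left of the pivot. Pressing it down about 5 mm switches on; that half then lies flat, 5 mm above the deck. Dark rocker 20 mm by 34 mm at the left of the deck.
- feed_key (a joint): Feed key travel in m: 0 up, 0.004 fully down. Spring return, about 4.5 N to hold it fully down.
- feed_top (a point): Centre of the top of the feed key, a light grey square key, 21 mm wide, at the right of the deck, 8 mm above the deck when up, 4 mm when down. It moves at right angles to the deck.
- release_pad (a point): Top of the cover release lever, a light grey ribbed pad 34 x 15 mm on the right shoulder beside the cover. Pressing it opens the latch and the cover pops up again: not wanted here.
- pepper_shaker: glass pepper shaker with a steel cap, 43 mm across, 75 mm tall, loose; origin at the centre of its underside
- toothpick_jar: open jar of toothpicks, 46 mm across, 66 mm tall, loose; origin at the centre of its underside
- rice_bowl: one white melamine rice bowl standing upside down, 89 mm across, 53 mm tall, loose; origin at the centre of its underside
- spoon_tub: low clear plastic tub with soup spoons in it, 148 x 98 x 46 mm, loose; origin at the centre of its underside
- bowl_pile: pile of nested upside-down white rice bowls, 90 mm across, 99 mm tall, loose; origin at the centre of its underside
- spare_spout: spare dispenser spout, 33 mm across, 48 mm tall, loose; origin at the centre of its underside

How it is judged:
On the way, in this order (a step that is already met when the one before it is completed fails the run):
1. the cover is pushed down and latched shut (value of joint cover below 0.03 rad), for 0.2 s.
2. with the cover latched, the power rocker is switched on (value of joint cover below 0.03 rad and value of joint power_rocker above 0.3 rad), for 0.2 s.
3. with the cover latched and the power on, the feed key is pressed fully down (all of step 2 and value of joint feed_key above 0.0032 m), for 0.1 s.
At the end, for the whole second after the job is handed in: The cover is latched shut (under 0.03 rad) by itself, the power rocker is on (over 0.30 rad), the feed key has come back up (under 1 mm) and the printer stands level on the table (all of step 2 and value of joint feed_key below 0.001 m and angle between receipt_printer's own z axis and vertical below 0.05 rad); the robot touches nothing.
It fails at once if the feed key is pressed while the cover is open or the power is off (value of joint feed_key above 0.0032 m and (value of joint cover above 0.06 rad or value of joint power_rocker below 0.2 rad)).
It fails at once if the power is switched on while the cover still stands open (value of joint power_rocker above 0.3 rad and value of joint cover above 0.4 rad).
It fails at once if the printer is shoved more than 30 mm, lifted or tipped (distance of receipt_printer from where it was at the start of the episode above 0.03 m or height (world z) of receipt_printer above 0.012 m or angle between receipt_printer's own z axis and vertical above 0.12 rad).
It fails at once if a bystander is knocked, shifted more than 20 mm or lifted (distance of any of pepper_shaker, toothpick_jar, rice_bowl, spoon_tub, bowl_pile, spare_spout from where it was at the start of the episode above 0.02 m or angle between any of pepper_shaker, toothpick_jar, rice_bowl, spoon_tub, bowl_pile, spare_spout's own z axis and vertical above 0.3 rad).
It also fails if it takes over 64 s, if anything falls off the work surface, if the arm or the gripper's body presses on something with over 40 N, if the wrist force passes 120 N, or if a joint passes its speed limit or range.

## Robot

A 7-joint arm with a two-finger parallel gripper is mounted at the origin on a cart in front of the work surface, level with it; the furniture and walls round the work are solid. World frame = base frame: x ahead of the robot, y to its left, z up, the work surface at z = 0. Lengths are in m, angles in rad, forces in N, time in s.
With the tool pointing down it reaches from about 0.4 to 0.875 m from the base axis. Payload 19.3 kg.
Tool frame: the origin (TCP) lies midway between the tips of the shut fingers; the grasp point (between the pads) lies 19 mm behind it; z points along the fingers, y is the direction in which the jaws open and shut (so a half turn about z gives the same grasp; the last joint's range is limited). The gripper opens to 85 mm and grips with 20 to 120 N. Pads are 22 mm wide; open, the fingers measure 114 mm over their backs; the gripper's body (76 mm by 85 mm) begins 54 mm behind the grasp point. The pads swing forward as they close: fully open they stand 13 mm farther back than shut.
Start: joints at [1.254, 0.521, -0.036, 1.599, 0.021, 1.021, -0.113], TCP at [0.153, -0.606, 0.231] pointing down, gripper open.
Joint ranges: [-2.91, 2.91], [-0.3, 2.13], [-1.5, 1.42], [0.17, 2.43], [-1.26, 4.41], [0.16, 1.93], [-2.52, 2.52]. Speed limits (rad/s): [1.89, 1.89, 2.39, 2.39, 3.01, 3.01, 3.01].

## Interface

Orientations are given as [roll, pitch, yaw] about the fixed x, y, z axes, in that order (R = Rz(yaw) Ry(pitch) Rx(roll)).
In Python, from workcell import bot, eyes gives the robot as it stands. The module is installed in compiled form; this text tells all that it offers.
- The arm moves only by the shell command python3 -m jog 'ROWS' [FORCE]. ROWS is JSON, a list of rows, each an object with "delta_pos": the shift along the world's x, y, z in mm, a list of three; "spin": the turn about the world's z in rad; "claw": the closure, from 0 (fully open) to 1 (shut). In form: [{"delta_pos": [tx, ty, tz], "spin": spin, "claw": claw}, ...]. A call has 1 to 8 rows; each row is the pose to reach, as a shift and turn from the pose measured when the call began; what a row does not reach only later rows make up. A row lasts 1/10 s, in which the tool goes at most 50 mm and 8.59 degrees, less where a joint would pass 70% of its speed; a pose out of reach is approached as far as the arm can. A call with a gripper value outside its range is refused whole. The fingers move at their own pace and stop on an object; FORCE is the grip in N (left out, the last holds). Time passes only in rows, so rows that repeat a pose let the fingers close. It gives the time, the measured TCP pose, the force and the opening at its end, in the units of the state.
- bot.observe(): the state, without advancing time (a new reading comes with each control period).
- eyes.grab_frame(name): name is "scene" or "top" or "wrist"; returns the picture (420x560x3 uint8, blue, green, red); there is no depth.
- eyes.camera_params(name): a dict with "fx", "fy", "cx", "cy" (pixels), "origin" and "attitude" of the camera in the world. Camera axes: x right, y up, looking along -z (the intrinsics and any distortion apply to the point x, -y, -z); pixel columns grow to the right and rows downward; lengths in m; the calibration is good to about 2 mm. The wrist camera is an equidistant fisheye: a pixel r from the principal point sees the ray r / f radians off the axis. A picture is of the moment at which its call begins: read the wrist's pose just before it. camera_params takes no time and is no camera call; for the wrist camera it gives the pose at the moment of the call.
- bot.job_done(): hands the job in, once; it reports no verdict.
The state is a dict: "clock": time; "qpos": joint angles; "qd": joint speeds; "joint_efforts": joint torques, N m; "position": TCP position; "tool_rot": TCP orientation; "force": force on the tool from outside, world axes, zero at the start; "moment": the same for the moment, N m; "grip_width": finger opening in m.
Only numpy, scipy, OpenCV 4.12 (cv2) and the standard library are available. Lean on these libraries where they do the work, as an engineer would, in place of code of your own. Each camera call takes 0.05 s, during which the arm holds its last target. There are 200 camera calls.

## Working session

There is one attempt and no reset: what is moved stays moved. The work goes in short steps, Python scripts to look and compute and a shell command to move; the robot and the scene stay as the last step left them, time stands still between calls to the robot, and variables do not carry over. Pictures are saved under pics/ and viewed, about 8 in all and at most 12, crops included, and the job is handed in when it is done.

```bash
mkdir -p pics
cat > h.py <<'E'
import numpy as np,cv2
from scipy.spatial.transform import Rotation as R
from workcell import bot,eyes
def att(p):
    a=np.array(p["attitude"],float)
    if a.shape==(3,3): return a
    return R.from_euler('xyz',a).as_matrix() if a.size==3 else None
def ray(p,u,v,fish=False):
    x=(u-p["cx"])/p["fx"]; y=(v-p["cy"])/p["fy"]
    if fish:
        t=np.hypot(x,y); s=np.sin(t)/max(t,1e-9); d=np.array([x*s,-y*s,-np.cos(t)])
    else: d=np.array([x,-y,-1])
    return att(p)@d
def at_z(p,u,v,z,fish=False):
    d=ray(p,u,v,fish); o=np.array(p["origin"]); return o+d*(z-o[2])/d[2]
def proj(p,X):
    c=att(p).T@(np.array(X)-p["origin"]); return p["cx"]+p["fx"]*c[0]/-c[2], p["cy"]-p["fy"]*c[1]/-c[2]
E
python3 - <<'E'
from h import *
print(bot.observe())
for n in("scene","top"):
    cv2.imwrite(f"pics/{n}.png",eyes.grab_frame(n)); print(n,eyes.camera_params(n))
E
```

```text
{'clock': 0.0, 'qpos': array([ 1.25381472,  0.5219986 , -0.03633801,  1.60003591,  0.02122166,
        1.02108333, -0.11280204]), 'qd': array([-0.00034188, -0.00030687, -0.00177853, -0.0011573 ,  0.00098144,
        0.00026049,  0.0005346 ]), 'joint_efforts': array([-4.61072668e-04, -9.27119637e+01,  1.97923690e+00, -3.69937456e+01,
        1.78656040e-02,  7.94914900e-03,  1.99060361e-05]), 'position': array([ 0.15255582, -0.60573584,  0.23072523]), 'tool_rot': array([-3.14045713e+00,  9.49517470e-05,  2.46790679e-01]), 'force': array([-1.01943148,  0.34756754, -0.67301437]), 'moment': array([-0.0280238 , -0.00896838, -0.05198438]), 'grip_width': 0.08558274262650141}
scene {'fx': 480.2930619151821, 'fy': 480.2930619151821, 'cx': 278.3517518410022, 'cy': 211.09798018163065, 'origin': array([0.10914248, 0.52260587, 0.96229261]), 'attitude': array([ 0.71472401,  0.01370623, -2.47724824])}
top {'fx': 434.68402794684505, 'fy': 434.68402794684505, 'cx': 285.0948904286941, 'cy': 212.87880190534736, 'origin': array([ 0.4439394 , -0.08610783,  1.36105402]), 'attitude': array([ 0.13188785,  0.02565468, -1.58522374])}
```

View pics/top.png

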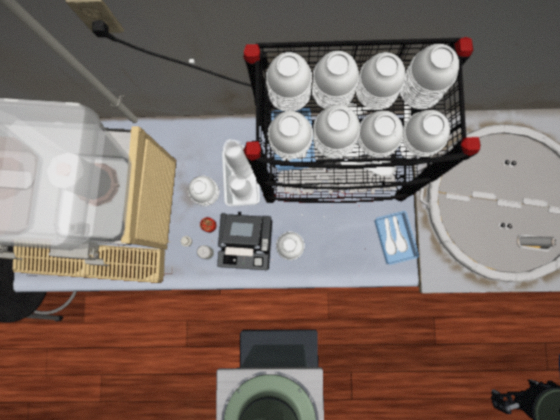

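View pics/scene.png

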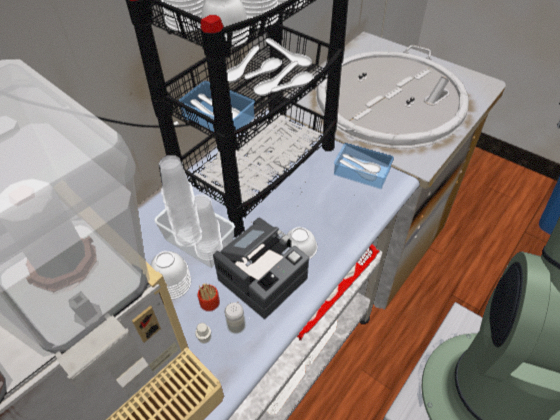

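The top view shows the printer near (245,241), with shaker, jar and spout left of it, a bowl at (291,245) to its right and the rack behind. The scene view shows the cover partly open. I'll enlarge both.

Run:
```python
from h import *
a=cv2.imread("pics/top.png")[195:285,175:315]; b=cv2.imread("pics/scene.png")[205:325,190:330]
cv2.imwrite("pics/tc.png",cv2.resize(a,None,fx=5.5,fy=5.5,interpolation=cv2.INTER_CUBIC))
cv2.imwrite("pics/sc.png",cv2.resize(b,None,fx=5,fy=5,interpolation=cv2.INTER_CUBIC))
```

```text
(no output)
```

View pics/tc.png

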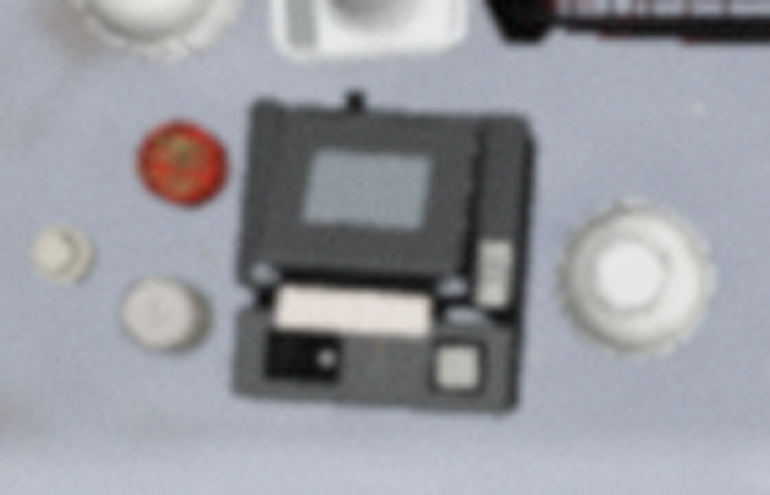

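View pics/sc.png

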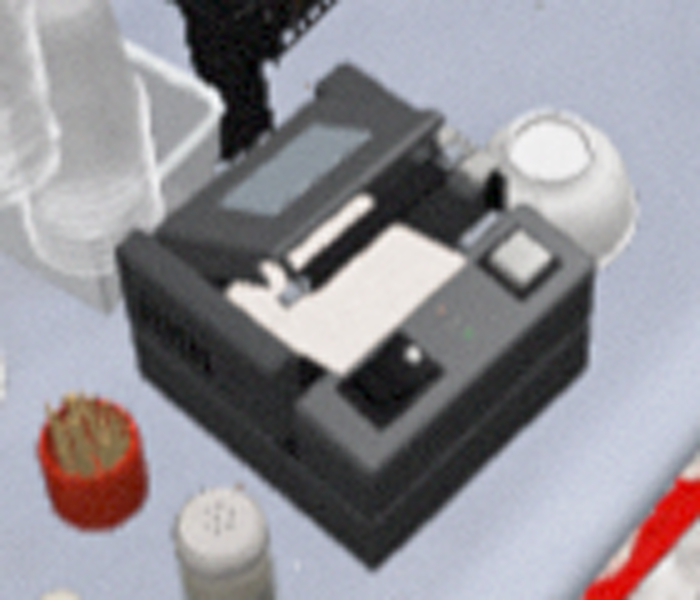

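Run:
```python
from h import *
P=eyes.camera_params("top");S=eyes.camera_params("scene")
t=lambda u,v:(175+(u+.5)/5.5-.5,195+(v+.5)/5.5-.5)
s=lambda u,v:(190+(u+.5)/5-.5,205+(v+.5)/5-.5)
for n,tp,sp,z in(("FL",(235,393),(375,470),.095),("FR",(513,410),(592,262),.095),("key",(458,367),(521,254),.104),("rock",(303,357),(390,380),.103),("dot",(326,358),(412,355),.104),
  ("covR",(466,285),(440,115),None),("covL",(243,280),(255,280),None),("rearL",(255,100),(130,240),.11),("rearR",(532,125),None,.11),("pad",(493,275),None,.11),("bowl",(630,272),None,.053)):
    if z: print(n,at_z(P,*t(*tp),z),sp and at_z(S,*s(*sp),z))
    if sp:
        o1,o2=np.array(P["origin"]),np.array(S["origin"]);d1=ray(P,*t(*tp));d2=ray(S,*s(*sp))
        k=np.linalg.lstsq(np.c_[d1,-d2],o2-o1,rcond=None)[0];a=o1+k[0]*d1;b=o2+k[1]*d2;print(n,'tri',(a+b)/2,np.linalg.norm(a-b))
```

```text
FL [0.46019313 0.14303509 0.095     ] [0.45759624 0.14299139 0.095     ]
FL tri [0.45928452 0.14274962 0.09322993] 0.002209160096339961
FR [ 0.44916035 -0.00383156  0.095     ] [0.44794629 0.0031607  0.095     ]
FR tri [ 0.4502618  -0.00264306  0.08630064] 0.0024672046707079147
key [0.47187336 0.02421615 0.104     ] [0.47157932 0.02398691 0.104     ]
key tri [0.47171345 0.02411449 0.10406861] 0.0003692610682016036
rock [0.47833769 0.10583489 0.103     ] [0.47673334 0.10901953 0.103     ]
rock tri [0.478612   0.10665273 0.09825384] 0.0003426242113729787
dot [0.47760591 0.09357134 0.104     ] [0.47674007 0.09410819 0.104     ]
dot tri [0.47744847 0.09362048 0.10280863] 0.00044739088559356954
covR tri [0.51522809 0.01737351 0.16057734] 0.008826098761705934
covL tri [0.52031677 0.13061027 0.16129348] 0.011095139299335479
rearL [0.61404925 0.13062422 0.11      ] [0.60941067 0.1257018  0.11      ]
rearL tri [0.61105561 0.128283   0.11228319] 0.006485446384030331
rearR [ 0.59811763 -0.0162197   0.11      ] None
pad [0.51935407 0.00503363 0.11      ] None
bowl [ 0.52323274 -0.0658423   0.053     ] None
```

```bash
python3 -m jog '[{"delta_pos":[30,36,5],"spin":0.13,"claw":1},{"delta_pos":[60,72,10],"spin":0.26,"claw":1},{"delta_pos":[90,108,15],"spin":0.39,"claw":1},{"delta_pos":[120,144,20],"spin":0.52,"claw":1},{"delta_pos":[150,180,20],"spin":0.65,"claw":1},{"delta_pos":[180,216,20],"spin":0.78,"claw":1},{"delta_pos":[210,252,20],"spin":0.91,"claw":1},{"delta_pos":[240,288,20],"spin":1.04,"claw":1}]' 30
```

```text
clock: 0.9
position: [0.3934, -0.3162, 0.2508]
tool_rot: [-3.141, 0.0, 1.292]
force: [0.9, -0.4, -0.4]
grip_width: -0.0001
```

```bash
python3 -m jog '[{"delta_pos":[6,46,5],"spin":0.05,"claw":1},{"delta_pos":[12,92,10],"spin":0.1,"claw":1},{"delta_pos":[18,138,15],"spin":0.15,"claw":1},{"delta_pos":[24,184,20],"spin":0.2,"claw":1},{"delta_pos":[30,230,25],"spin":0.2,"claw":1},{"delta_pos":[36,276,30],"spin":0.2,"claw":1},{"delta_pos":[42,322,30],"spin":0.2,"claw":1},{"delta_pos":[47,366,30],"spin":0.2,"claw":1}]'
python3 - <<'E'
from h import *
p=eyes.camera_params("wrist");f=eyes.grab_frame("wrist");print(p,bot.observe()["position"])
cv2.imwrite("pics/w1.png",f)
E
```

```text
clock: 1.7
position: [0.4402, 0.0517, 0.281]
tool_rot: [-3.141, 0.0, 1.492]
force: [1.0, -1.1, 0.2]
grip_width: -0.0003
{'fx': 325.19226210127806, 'fy': 325.19226210127806, 'cx': 285.44199014626395, 'cy': 207.7971425601951, 'origin': array([0.44722593, 0.11800072, 0.42424811]), 'attitude': array([-0.26319139,  0.00037474, -0.07994892])} [0.44055505 0.05853423 0.28134465]
```

View pics/w1.png

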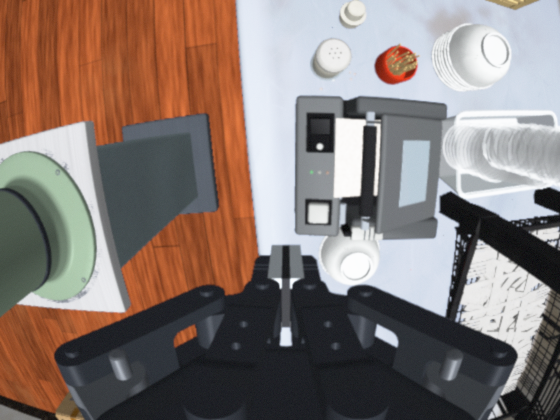

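The wrist view shows the key at (319,212), rocker raised half at about (321,127) with its dot at (320,146), and the cover's front edge along column ~372. I'll check these against the earlier fix.

```bash
python3 - <<'E'
from h import *
p={'fx':325.19226,'fy':325.19226,'cx':285.44199,'cy':207.79714,'origin':np.array([.44722593,.11800072,.42424811]),'attitude':[-.26319139,.00037474,-.07994892]}
for n,u,v,z in(("key",319,212,.104),("dot",320,146,.104),("raised",321,127,.108),("rockLend",321,115,.108),("FL",299,97,.095),("FR",301,234,.095),("covL",372,108,.16),("covR",372,222,.16)):print(n,at_z(p,u,v,z,1))
E
python3 - <<'E'
import cv2
f=cv2.imread("pics/w1.png")[85:245,285:455]
cv2.imwrite("pics/w1c.png",cv2.resize(f,None,fx=3.7,fy=3.7,interpolation=cv2.INTER_CUBIC))
E
```

```text
key [0.47421753 0.02479165 0.104     ]
dot [0.47918304 0.09212561 0.104     ]
raised [0.48101051 0.11093174 0.108     ]
rockLend [0.481838  0.1226188 0.108    ]
FL [0.46261834 0.14248819 0.095     ]
FR [ 0.45436037 -0.00083412  0.095     ]
covL [0.51889598 0.12579048 0.16      ]
covR [0.51574236 0.02820835 0.16      ]
```

View pics/w1c.png

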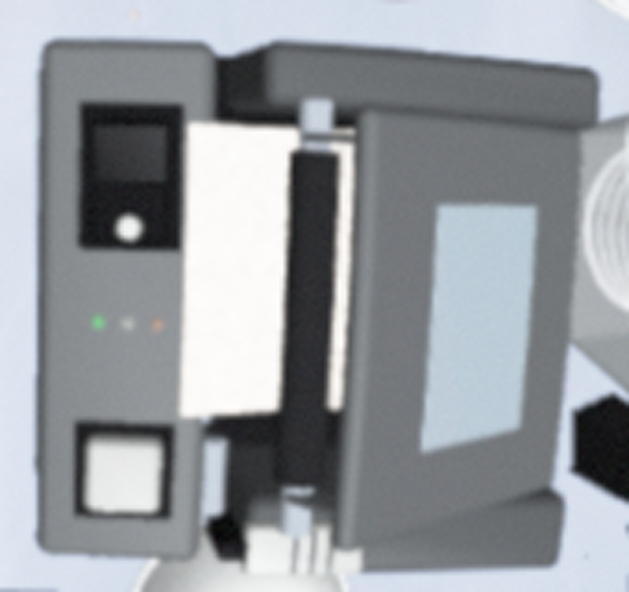

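```bash
python3 -m jog '[{"delta_pos":[38,7,-20],"spin":0,"claw":1},{"delta_pos":[77,14,-60],"spin":0,"claw":1},{"delta_pos":[77,14,-100],"spin":0,"claw":1},{"delta_pos":[77,14,-108],"spin":0,"claw":1},{"delta_pos":[77,14,-116],"spin":0,"claw":1},{"delta_pos":[77,14,-124],"spin":0,"claw":1},{"delta_pos":[77,14,-132],"spin":0,"claw":1},{"delta_pos":[77,14,-140],"spin":0,"claw":1}]'
```

```text
clock: 2.55
position: [0.518, 0.0723, 0.1419]
tool_rot: [3.139, -0.003, 1.498]
force: [0.0, 0.2, 0.9]
grip_width: 0.0
```

```bash
python3 -m jog '[{"delta_pos":[0,0,-5],"spin":0,"claw":1},{"delta_pos":[0,0,-10],"spin":0,"claw":1},{"delta_pos":[0,0,-14],"spin":0,"claw":1},{"delta_pos":[0,0,-17],"spin":0,"claw":1},{"delta_pos":[0,0,-20],"spin":0,"claw":1}]'
```

```text
clock: 3.05
position: [0.5179, 0.0723, 0.1219]
tool_rot: [3.14, -0.003, 1.498]
force: [-1.1, 1.0, 4.9]
grip_width: 0.0003
```

```bash
python3 -m jog '[{"delta_pos":[0,0,-2],"spin":0,"claw":1},{"delta_pos":[0,0,-4],"spin":0,"claw":1},{"delta_pos":[0,0,-6],"spin":0,"claw":1},{"delta_pos":[0,0,-8],"spin":0,"claw":1},{"delta_pos":[0,0,-9],"spin":0,"claw":1}]'
```

```text
clock: 3.55
position: [0.5179, 0.0723, 0.1126]
tool_rot: [3.14, -0.003, 1.498]
force: [-0.6, -0.2, 0.4]
grip_width: -0.0001
```

```bash
python3 -m jog '[{"delta_pos":[0,0,-1],"spin":0,"claw":1},{"delta_pos":[0,0,-2],"spin":0,"claw":1},{"delta_pos":[0,0,-3],"spin":0,"claw":1}]'
```

```text
clock: 3.85
position: [0.5178, 0.0723, 0.1099]
tool_rot: [3.14, -0.002, 1.498]
force: [-5.6, -0.8, 13.5]
grip_width: 0.0003
```

```bash
python3 -m jog '[{"delta_pos":[0,0,10],"spin":0,"claw":1},{"delta_pos":[0,0,50],"spin":0,"claw":1},{"delta_pos":[-30,-10,90],"spin":0,"claw":1},{"delta_pos":[-60,-30,120],"spin":0,"claw":1},{"delta_pos":[-78,-40,140],"spin":0,"claw":1},{"delta_pos":[-78,-40,140],"spin":0,"claw":1}]'
python3 - <<'E'
from h import *
p=eyes.camera_params("wrist");f=eyes.grab_frame("wrist");print(p,bot.observe()["position"])
g=f[60:240,270:480];cv2.imwrite("pics/w2.png",cv2.resize(g,None,fx=3.3,fy=3.3,interpolation=cv2.INTER_CUBIC))
E
```

```text
clock: 4.45
position: [0.4391, 0.0311, 0.2527]
tool_rot: [3.136, -0.001, 1.496]
force: [1.7, -0.3, -0.1]
grip_width: -0.0001
{'fx': 325.19226210127806, 'fy': 325.19226210127806, 'cx': 285.44199014626395, 'cy': 207.7971425601951, 'origin': array([0.44493521, 0.09728576, 0.39602852]), 'attitude': array([-0.26212121, -0.0061387 , -0.07593963])} [0.4399358  0.03161249 0.25151282]
```

View pics/w2.png

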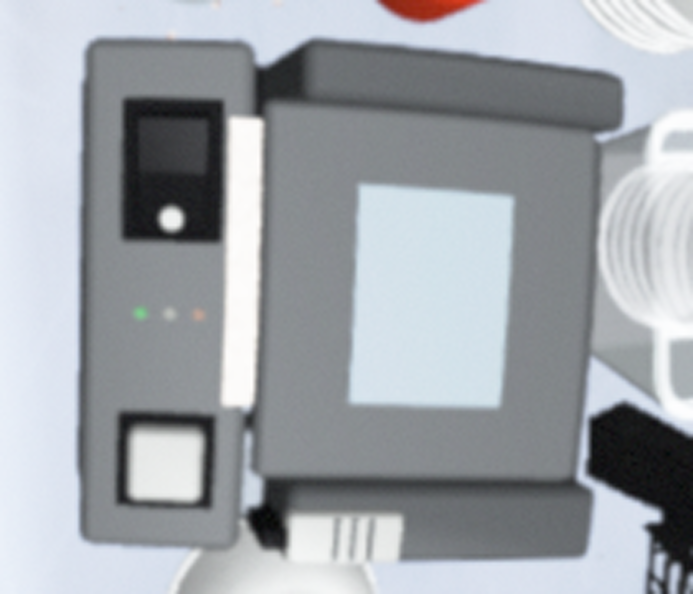

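The cover now lies flat and shut. In the crop the rocker's raised half is at (172,147), its dot at (171,219), and the key at (167,462).

Run:
```python
from h import *
p=eyes.camera_params("wrist")
for n,u,v,z in(("key",167,462,.104),("dot",171,219,.104),("raised",172,147,.108),("rkctr",173,172,.100),("cover edge",263,290,.1125),("pad",345,538,.11),("coverL",270,100,.1125),("coverR",255,474,.1125)):print(n,at_z(p,270+(u+.5)/3.3-.5,60+(v+.5)/3.3-.5,z,1))
```

```text
key [0.47415976 0.0252976  0.104     ]
dot [0.47912957 0.09259582 0.104     ]
raised [0.48025055 0.11196128 0.108     ]
rkctr [0.48100502 0.10544398 0.1       ]
cover edge [0.50169297 0.07255818 0.1125    ]
pad [0.52402418 0.00064814 0.11      ]
coverL [0.50664447 0.12323899 0.1125    ]
coverR [0.49756298 0.02220255 0.1125    ]
```

```bash
python3 -m jog '[{"delta_pos":[19,43,-20],"spin":0,"claw":1},{"delta_pos":[39,86,-40],"spin":0,"claw":1},{"delta_pos":[39,86,-85],"spin":0,"claw":1},{"delta_pos":[39,86,-122],"spin":0,"claw":1},{"delta_pos":[39,86,-130],"spin":0,"claw":1},{"delta_pos":[39,86,-138],"spin":0,"claw":1},{"delta_pos":[39,86,-141],"spin":0,"claw":1}]'
```

```text
clock: 5.2
position: [0.4795, 0.1178, 0.1109]
tool_rot: [3.136, -0.002, 1.496]
force: [0.4, 0.4, -0.0]
grip_width: 0.0002
```

```bash
python3 -m jog '[{"delta_pos":[-1,0,-2],"spin":0,"claw":1},{"delta_pos":[-1,0,-4],"spin":0,"claw":1},{"delta_pos":[-1,0,-6],"spin":0,"claw":1},{"delta_pos":[-1,0,-7],"spin":0,"claw":1}]'
```

```text
clock: 5.6
position: [0.4786, 0.1176, 0.1041]
tool_rot: [3.135, -0.001, 1.496]
force: [0.1, -0.1, 2.0]
grip_width: 0.0002
```

```bash
python3 -m jog '[{"delta_pos":[0,0,-1],"spin":0,"claw":1},{"delta_pos":[0,0,-2],"spin":0,"claw":1},{"delta_pos":[0,0,-3],"spin":0,"claw":1}]'; python3 -m jog '[{"delta_pos":[0,0,-1],"spin":0,"claw":1},{"delta_pos":[0,0,-2],"spin":0,"claw":1}]'
```

```text
clock: 5.9
position: [0.4793, 0.1178, 0.1027]
tool_rot: [3.133, -0.001, 1.495]
force: [-12.9, -4.0, 56.2]
grip_width: -0.0001
clock: 6.1
position: [0.4795, 0.1179, 0.1025]
tool_rot: [3.132, -0.0, 1.495]
force: [-17.7, -5.8, 65.0]
grip_width: 0.0001
```

Hard stop at z 0.1027, with more force than needed. I'll lift off and look.

```bash
python3 -m jog '[{"delta_pos":[0,0,10],"spin":0,"claw":1},{"delta_pos":[0,0,50],"spin":0,"claw":1},{"delta_pos":[-20,-43,90],"spin":0,"claw":1},{"delta_pos":[-40,-86,120],"spin":0,"claw":1},{"delta_pos":[-40,-86,150],"spin":0,"claw":1},{"delta_pos":[-40,-86,150],"spin":0,"claw":1}]'
python3 - <<'E'
from h import *
p=eyes.camera_params("wrist");f=eyes.grab_frame("wrist");print(p,bot.observe()["position"])
g=f[60:240,270:480];cv2.imwrite("pics/w3.png",cv2.resize(g,None,fx=3.3,fy=3.3,interpolation=cv2.INTER_CUBIC))
E
```

```text
clock: 6.7
position: [0.4403, 0.0299, 0.2564]
tool_rot: [3.126, 0.001, 1.492]
force: [0.6, -0.2, -1.0]
grip_width: -0.0002
{'fx': 325.19226210127806, 'fy': 325.19226210127806, 'cx': 285.44199014626395, 'cy': 207.7971425601951, 'origin': array([0.44501135, 0.09639752, 0.39958152]), 'attitude': array([-0.26377295, -0.01569098, -0.08000707])} [0.44009488 0.03062578 0.25451078]
```

View pics/w3.png

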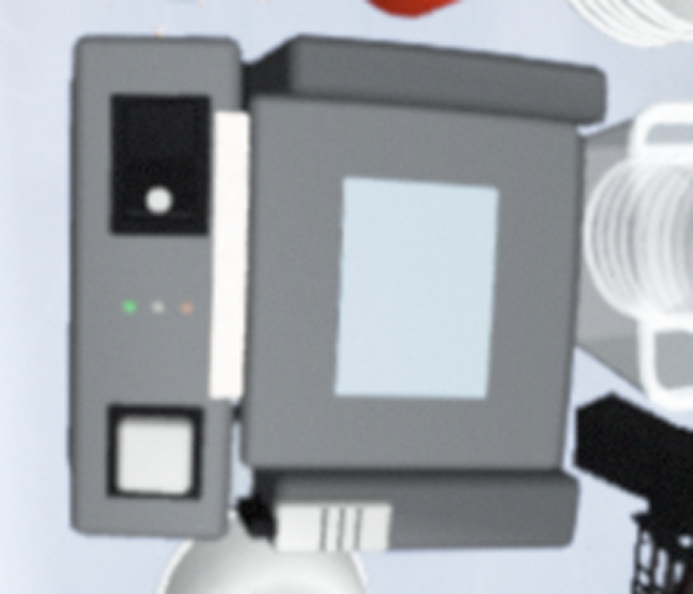

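The rocker has tipped over: its left half is dark and flat, and the dot half (159,200) shows its raised edge. The cover is still shut. Next the key, at (155,455).

Run:
```python
from h import *
p=eyes.camera_params("wrist")
for n,u,v,z in(("key",155,455,.104),("cover edge",250,280,.1125)):print(n,at_z(p,270+(u+.5)/3.3-.5,60+(v+.5)/3.3-.5,z,1))
print(bot.observe()["position"])
```

```text
key [0.47258707 0.02525559 0.104     ]
cover edge [0.50043019 0.07355358 0.1125    ]
[0.44009488 0.03062578 0.25451078]
```

```bash
python3 -m jog '[{"delta_pos":[16,-3,-40],"spin":0,"claw":1},{"delta_pos":[31,-6,-85],"spin":0,"claw":1},{"delta_pos":[31,-6,-125],"spin":0,"claw":1},{"delta_pos":[31,-6,-140],"spin":0,"claw":1},{"delta_pos":[31,-6,-146],"spin":0,"claw":1},{"delta_pos":[31,-6,-148],"spin":0,"claw":1}]'
```

```text
clock: 7.35
position: [0.4705, 0.0252, 0.1058]
tool_rot: [3.129, 0.001, 1.494]
force: [-2.1, 0.1, 1.4]
grip_width: -0.0003
```

```bash
python3 -m jog '[{"delta_pos":[0,0,-1],"spin":0,"claw":1},{"delta_pos":[0,0,-2],"spin":0,"claw":1}]'; python3 -m jog '[{"delta_pos":[0,0,-1],"spin":0,"claw":1},{"delta_pos":[0,0,-1],"spin":0,"claw":1}]'; python3 -m jog '[{"delta_pos":[0,0,-1],"spin":0,"claw":1},{"delta_pos":[0,0,-1],"spin":0,"claw":1}]'
```

```text
clock: 7.55
position: [0.4709, 0.0252, 0.1045]
tool_rot: [3.128, 0.001, 1.493]
force: [-1.3, 0.8, 2.9]
grip_width: -0.0002
clock: 7.75
position: [0.4711, 0.0252, 0.104]
tool_rot: [3.127, 0.001, 1.493]
force: [-2.7, -0.1, 3.4]
grip_width: 0.0005
clock: 7.95
position: [0.4712, 0.0252, 0.1032]
tool_rot: [3.127, 0.001, 1.493]
force: [-2.3, 0.5, 3.1]
grip_width: 0.0001
```

```bash
python3 -m jog '[{"delta_pos":[0,0,-1],"spin":0,"claw":1},{"delta_pos":[0,0,-1],"spin":0,"claw":1}]'; python3 -m jog '[{"delta_pos":[0,0,-1],"spin":0,"claw":1},{"delta_pos":[0,0,-1],"spin":0,"claw":1}]'; python3 -m jog '[{"delta_pos":[0,0,-0.5],"spin":0,"claw":1},{"delta_pos":[0,0,-0.5],"spin":0,"claw":1}]'
```

```text
clock: 8.15
position: [0.4714, 0.0252, 0.1026]
tool_rot: [3.126, 0.001, 1.493]
force: [-5.9, -0.5, 16.7]
grip_width: 0.0003
clock: 8.35
position: [0.4716, 0.0251, 0.1023]
tool_rot: [3.126, 0.002, 1.493]
force: [-8.6, -0.9, 25.5]
grip_width: -0.0003
clock: 8.55
position: [0.4716, 0.0251, 0.1024]
tool_rot: [3.125, 0.002, 1.493]
force: [-8.1, -1.1, 22.4]
grip_width: 0.0
```

```bash
python3 -m jog '[{"delta_pos":[0,0,10],"spin":0,"claw":1},{"delta_pos":[0,0,50],"spin":0,"claw":1},{"delta_pos":[-15,2,95],"spin":0,"claw":1},{"delta_pos":[-31,6,140],"spin":0,"claw":1},{"delta_pos":[-31,6,152],"spin":0,"claw":1},{"delta_pos":[-31,6,152],"spin":0,"claw":1}]'
python3 - <<'E'
from h import *
p=eyes.camera_params("wrist");f=eyes.grab_frame("wrist")
for n,u,v,z in(("key@w3px",155,455,.104),):print(n,at_z(p,270+(u+.5)/3.3-.5,60+(v+.5)/3.3-.5,z,1))
g=f[30:270,250:530];cv2.imwrite("pics/w4.png",cv2.resize(g,None,fx=2.5,fy=2.5,interpolation=cv2.INTER_CUBIC))
E
```

```text
clock: 9.15
position: [0.4416, 0.031, 0.2563]
tool_rot: [3.121, 0.003, 1.492]
force: [0.7, -0.6, -0.6]
grip_width: -0.0004
key@w3px [0.47525566 0.02471145 0.104     ]
```

View pics/w4.png

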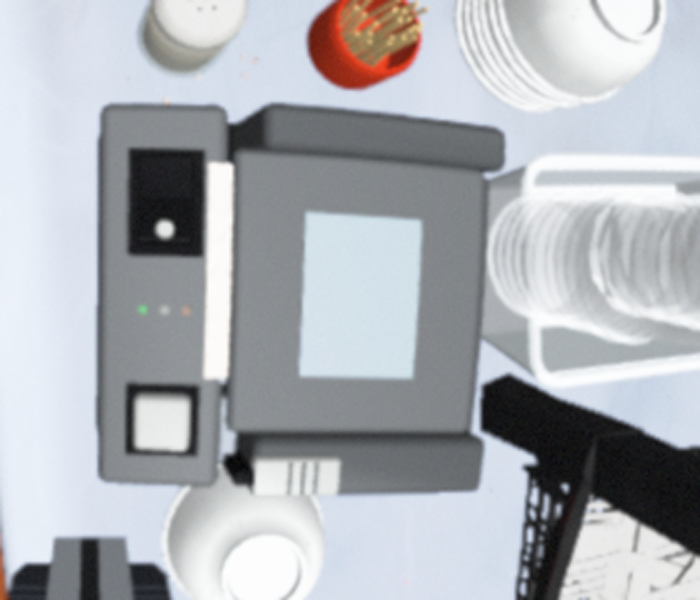

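```bash
python3 -c "
from h import *
print(bot.job_done(),bot.observe()['clock'])"
```

```text
the job is handed in; nothing more can be done
the job is handed in; nothing more can be done
```

I pushed the cover shut, switched the power rocker on, then pressed and released the feed key, in that order. I handed the job in at about 9 s; no verdict was reported.

- **Cover:** The force rose to 5 N, then dropped as the cover snapped in at z ≈ 0.113. I then pushed it to 13.5 N. Every wrist picture after that shows it flat and shut.
- **Rocker:** It reached its stop at z ≈ 0.103, and the picture afterwards shows it tipped over. The push peaked at about 65 N downward. That is far more than the 4 N needed, though under the 120 N wrist limit.
- **Feed key:** About 3 N of spring force, then a hard stop at z ≈ 0.102 with up to 25 N, held about 0.4 s. I judged it fully down from that stop, because its travel could not be read directly.
- **Last picture:** The cover is shut, the rocker is on and the key looks up. The things in view around the printer look undisturbed; the spoon tub and the spare spout are outside that picture. The tool is about 150 mm above the deck, touching nothing.
- **Printer position:** The key's position before and after the cover and rocker pushes agreed to about 2 mm. I made no separate check that the printer stands level.

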